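Rock the tilt gauge on its stud until the pointer rests on the marker, and hold it

ROBOT

A 6-joint arm with a two-finger parallel gripper is mounted at the origin on a cart in front of the work surface, level with it; the furniture and walls round the work are solid. World frame = base frame: x ahead of the robot, y to its left, z up, the work surface at z = 0. Lengths are in mm, angles in degrees, forces in N, time in s.
With the tool pointing down it reaches from about 350 to 775 mm from the base axis. Payload 5.5 kg.
Tool frame: the origin (TCP) lies at the very end of the fingers, on their centre line; the grasp point (between the pads) lies 19 mm behind it (ctrl.hold_point_z is the distance from the TCP to the grasp point, in mm); z points along the fingers, x is the direction in which the jaws open and shut, and the axes are right-handed (so a half turn about z gives the same grasp; the last joint's range is limited). The gripper opens to 85 mm and grips with 20 to 120 N. Pads are 22 mm wide; open, the fingers measure 114 mm over their backs; the gripper's body (76 mm by 85 mm) begins 54 mm behind the grasp point. The pads swing forward as they close: fully open they stand 13 mm farther back than shut.
Start: joints at [57.949, 17.945, 2.641, 74.691, 0, 82.002], TCP at [234.386, 525.105, 231.323] pointing down, gripper open.
Joint ranges: [-158.12, 158.12], [-49.38, 96.58], [-58.88, 72.47], [-126.05, 133.96], [-84.25, 85.87], [-180, 180]. Speed limits (degrees/s): [147.25, 147.25, 180, 180, 180, 180].

INTERFACE

Orientations are given as [roll, pitch, yaw] about the fixed x, y, z axes, in that order (R = Rz(yaw) Ry(pitch) Rx(roll)).
In Python, from cell import monitor, imaging, ctrl gives the robot as it stands. The module is installed in compiled form; this text tells all that it offers.
- The arm moves only by the shell command python3 -m pendant 'ROWS' [FORCE]. ROWS is JSON, a list of rows, each a list of 7 numbers: the shift along the tool's x, y, z scaled (see below), then the turn, a rotation vector about the tool's x, y, z scaled (see below), then the opening, from -1 (shut) to 1 (fully open), so that 0 is half open. A call has 1 to 8 rows; each row is the pose to reach, as a shift and turn from the pose measured when the call began, along the tool's axes at that moment; what a row does not reach only later rows make up. The controller multiplies each number of a shift by 0.25 m and each number of a turn by pi/2 rad. A row lasts 1/12 s, in which the tool goes at most 41.7 mm and 7.16 degrees, less where a joint would pass 70% of its speed; a pose out of reach is approached as far as the arm can. A call with a number of a shift or a turn outside -1 to 1 is refused whole. A call with a gripper value outside its range is refused whole. The fingers move at their own pace and stop on an object; FORCE is the grip in N (left out, the last holds). Time passes only in rows, so rows that repeat a pose let the fingers close. It gives the time, the measured TCP pose, the force and the opening at its end, in the units of the state.
- monitor.get_obs(): the state, without advancing time (a new reading comes with each control period).
- imaging.read_camera(name): name is "side" or "top" or "wrist"; returns a dict with "image" (420x560x3 uint8, blue, green, red), "intrinsics" (3x3 intrinsics, pixels), "k1" (the pictures are not rectified: a ray, as slopes to the right and down, at radius r is drawn at 1 + k1 r^2 times it, then the intrinsics apply), "cam_to_world" (4x4, takes a point from camera to world coordinates). Camera axes: x right, y down, z forward; pixel columns grow to the right and rows downward; lengths in mm; the calibration is good to about 2 mm. A picture is of the moment at which its call begins. There is no depth.
- ctrl.hand_in(): hands the job in, once; it reports no verdict.
The state is a dict: "time_s": time; "joint_positions": joint angles; "joint_vel": joint speeds; "joint_torque": joint torques, N m; "position": TCP position; "ee_rot": TCP orientation; "wrist_force": force on the tool from outside, world axes, zero at the start; "moment": the same for the moment, N m; "width": opening from 0.0 (shut) to 1.0 (fully open).
Only numpy, scipy, OpenCV 4.12 (cv2) and the standard library are available. Lean on these libraries where they do the work, as an engineer would, in place of code of your own. Each camera call takes 0.05 s, during which the arm holds its last target. There are 200 camera calls.

TASK

The bench magnifier is over the tilt gauge: take its arm by the knob and swing it back, away from you, about as far as it goes. Then grip the gauge by the grey handle on top and rock it on its stud, without lifting it off and without touching the pointer or the marker, until the hanging pointer settles on the marker; the program finishes while still holding it there, seated on the stud. Leave the other things alone.

Things in the scene. Friction and masses are not known exactly. Their poses are not given: they have to be found in the camera images.
- lens_arm (a joint): swing of the magnifier arm about its upright post, rad: near 0 the lens hangs over the gauge; it grows as the arm swings counter-clockwise seen from above, its lens going away from the robot; end stop at 1.1. Light friction (about 1 N at the knob); it stays where it is left
- swing_hinge (a point): point on the hinge axis of the magnifier arm, on top of its upright grey post (18 mm diameter, on a round foot of 90 mm), at the height of the arm bar (z about 0.249)
- knob (a point): centre of the top of the upright black knob on the magnifier arm: 16 mm diameter, standing 39 mm above the arm bar (bar 12 mm wide, 12 mm high), 165 mm from the hinge axis
- lens (a point): centre of the round magnifier lens (100 mm over its rim, 12 mm thick), 238 mm from the hinge axis at the end of the arm; its underside is about 245 mm above the worktop
- block: fixed pale brushed aluminium block 110 x 200 x 25 mm under the gauge; origin at the centre of its underside, x across it (away from the robot), y along its length, z up
- stud: half-round steel stud across the middle of the block, 16 mm diameter and 76 mm long along the block's x; origin on its top line at mid-length, 56 mm above the worktop. It is sprung: it gives up to 6 mm downward, starting at about 3 N and rising 0.8 N per mm
- gauge: loose tilt gauge, about 0.37 kg: an aluminium foot bar 60 x 156 x 15 mm straddling the stud, an upright white dial plate (6 x 126 mm, top 101 mm above the origin) ticked on the robot's side, a grey handle on top. Origin: middle of the slot roof, on the stud's top; own x along the stud, away from the robot, y along the bar, z up the plate. At the start it leans about 0.31 rad, its +y (left) end down on the block
- handle (a point): middle of the gripping part of the gauge's handle, 124 mm from the gauge's origin along its z: a grey tab 14 mm thick along the gauge's x, 40 mm wide along its y, reaching from 23 mm below this point to 18 mm above it
- slot (a point): middle of the roof of the slot under the gauge's foot (the gauge's origin); the foot's underside is 7 mm below it. The gauge rocks about its own x axis round the stud's centre line, 8 mm below this point; leaning about 0.31 rad the other way its -y end would touch the block
- pointer (a joint): angle of the dark hanging pointer about its pivot, which is 86 mm above the gauge's origin in front of the dial, rad relative to the gauge: 0 when it points to the foot square on, positive when its tip is towards the gauge's +y. It swings freely under gravity and settles plumb in about a second, so it reads how far the +y end is down
- marker (a joint): angle of the small dark sliding marker on the dial, about the same pivot and with the same sense and zero as the pointer, rad; it is stiff and stays where it has been set. The pointer is on the marker when the two values agree
- pointer_tip (a point): tip of the pointer, 53 mm from the pivot
- marker_tip (a point): upper point of the marker, a pointed tab 14 mm wide pointing at the pivot, where the pointer's tip comes when it is on the marker, 53 mm from the pivot
- needle: the pointer itself, a 3.5 mm needle with a round bob of 17 mm; origin at its pivot
- marker_tab: the marker slide itself; origin at the same pivot
- cup: bystander: translucent specimen cup, 61 mm wide, 66 mm high, origin at the centre of its underside
- bottle_small: bystander: small capped reagent bottle, 33 mm wide, 70 mm high, origin at the centre of its underside

How it is judged (in metres and radians):
On the way, in this order (a step that is already met when the one before it is completed fails the run):
1. the magnifier arm is swung back clear of the gauge (value of joint lens_arm above 0.85 rad), for 0.2 s.
2. the gauge, gripped and seated on its stud, is rocked until the pointer settles on the marker (contact force between gauge and stud above 0.3 N and distance between slot and stud below 0.015 m and angle between the x axis of gauge and the x axis of block, either way round below 0.2 rad and contact force between the fingers and gauge above 1 N and distance between pointer_tip and marker_tip below 0.003 m and velocity of joint pointer between -0.25 and 0.25 rad/s), for 0.4 s.
At the end, for the whole second after the job is handed in: the fingers hold the gauge seated on the stud (slot over the stud, at least 0.3 N on it, its x within 0.2 rad of the block's), the pointer at rest within 3 mm (about 3 degrees) of the marker, and the magnifier arm swung back by more than 0.85 rad (all of step 2 and value of joint lens_arm above 0.85 rad); the arm keeps its last pose, push and grip.
It fails at once if the gauge is lifted off the stud (more than 12 mm) (z of slot in the frame of block above 0.068 m).
It fails at once if the robot touches the pointer or the marker (contact force between any of the arm, the fingers and needle above 0.1 N or contact force between any of the arm, the fingers and marker_tab above 0.1 N).
It fails at once if a bystander is displaced by more than 30 mm (distance of any of cup, bottle_small from where it was at the start of the episode above 0.03 m).
It also fails if it takes over 48 s, if anything falls off the work surface, if the arm or the gripper's body presses on something with over 40 N, if the wrist force passes 120 N, or if a joint passes its speed limit or range.

## Working session

There is one attempt and no reset: what is moved stays moved. The work goes in short steps, Python scripts to look and compute and a shell command to move; the robot and the scene stay as the last step left them, time stands still between calls to the robot, and variables do not carry over. Pictures are saved under pics/ and viewed, about 8 in all and at most 12, crops included, and the job is handed in when it is done.

```bash
mkdir -p pics; cat > h.py <<'E'
import numpy as np, cv2
from cell import monitor, imaging, ctrl
from scipy.spatial.transform import Rotation as R
def cam(n):
    c=imaging.read_camera(n); return c
def ray(c,u,v):
    K=np.array(c["intrinsics"]);T=np.array(c["cam_to_world"])
    d=np.array([(u-K[0,2])/K[0,0],(v-K[1,2])/K[1,1]]);s=d.copy()
    for _ in range(20): s=d/(1+c["k1"]*(s@s))
    return T[:3,3],T[:3,:3]@np.array([s[0],s[1],1.])
def plane(c,u,v,z):
    o,d=ray(c,u,v); return o+d*(z-o[2])/d[2]
def proj(c,p):
    K=np.array(c["intrinsics"]);T=np.array(c["cam_to_world"])
    q=T[:3,:3].T@(np.array(p)-T[:3,3]);s=q[:2]/q[2];s=s*(1+c["k1"]*(s@s));return K[0,0]*s[0]+K[0,2],K[1,1]*s[1]+K[1,2]
def tri(c1,p1,c2,p2):
    o1,d1=ray(c1,*p1);o2,d2=ray(c2,*p2)
    t=np.linalg.lstsq(np.c_[d1,-d2],o2-o1,rcond=None)[0]
    a,b=o1+d1*t[0],o2+d2*t[1];return (a+b)/2,np.linalg.norm(a-b)
def shift(p):
    "rows units for world displacement to TCP target p"
    o=monitor.get_obs();M=rot(o);return M.T@(np.array(p)-o["position"])/250
def rot(o): return R.from_euler('xyz',o["ee_rot"],degrees=True).as_matrix()
E
python3 - <<'E'
from h import *
import pickle
D={}
for n in("side","top"):
    c=cam(n);D[n]=c;print(n,np.array(c["cam_to_world"]).round(2).tolist(),np.array(c["intrinsics"]).tolist(),c["k1"])
    cv2.imwrite(f"pics/{n}0.png",cv2.resize(c["image"],(800,600),interpolation=cv2.INTER_CUBIC))
pickle.dump(D,open("d0.pkl","wb"))
print(monitor.get_obs())
E
```

```text
side [[0.95, -0.22, 0.22, 289.95], [-0.31, -0.62, 0.72, -900.08], [-0.02, -0.75, -0.66, 995.95], [0.0, 0.0, 0.0, 1.0]] [[451.9285118104231, 0.0, 284.89706122790386], [0.0, 451.9285118104231, 208.66837072554532], [0.0, 0.0, 1.0]] -0.004750247445373238
top [[-0.02, -1.0, 0.1, 461.33], [-1.0, 0.02, -0.02, -12.15], [0.01, -0.1, -1.0, 1283.54], [0.0, 0.0, 0.0, 1.0]] [[391.06409326199304, 0.0, 281.9447990040043], [0.0, 391.06409326199304, 208.6562145314172], [0.0, 0.0, 1.0]] 0.03605528662834918
{'time_s': 0.1, 'joint_positions': array([ 5.79482148e+01,  1.79861040e+01,  2.58176526e+00,  7.46899521e+01,
       -3.12746552e-03,  8.20005133e+01]), 'joint_vel': array([ 0.05154438, -0.11633604,  0.04830782,  0.02737077, -0.03672666,
        0.05581879]), 'joint_torque': array([ 2.33811727e-03, -4.81726170e+01,  2.99243939e+01,  1.27848261e-02,
       -1.85778595e-04, -5.46430272e-06]), 'position': array([234.13577941, 524.66060891, 230.48970637]), 'ee_rot': array([-1.79989975e+02,  9.38085503e-02,  6.59477123e+01]), 'wrist_force': array([-0.80527659,  0.02884069,  0.19659473]), 'moment': array([0.00892515, 0.03124166, 0.0205813 ]), 'width': 1.0013054936457617}
```

View pics/top0.png

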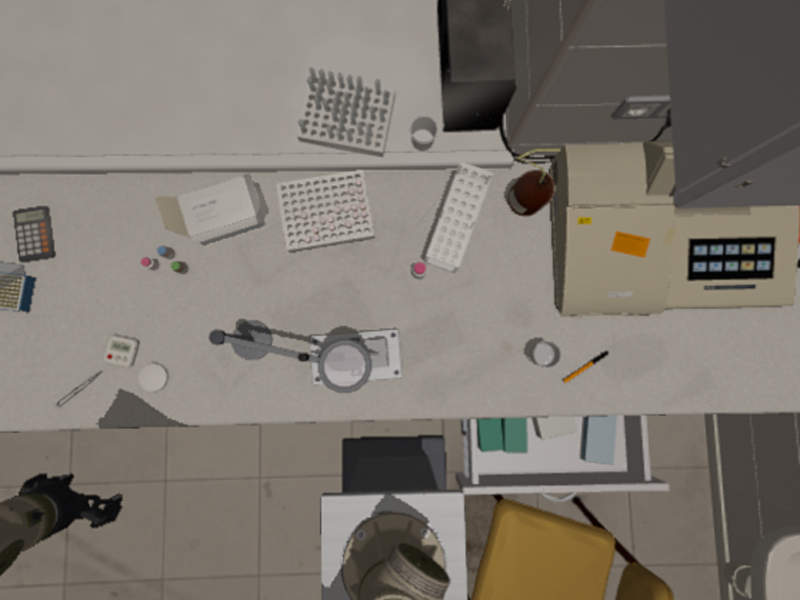

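View pics/side0.png

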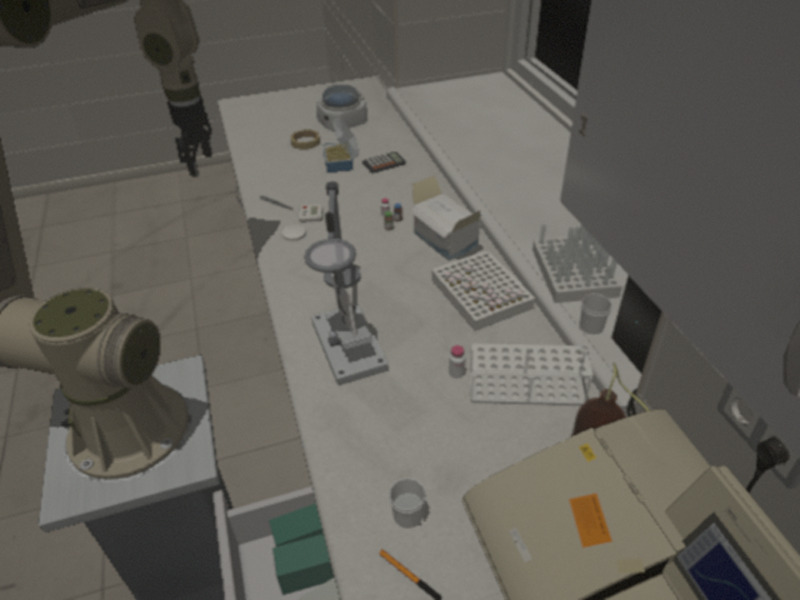

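The top view shows the hinge cap at about (217,337), the knob at (304,356), the lens at (345,363) and the block around (357,357). The side view shows the magnifier hanging over the gauge. Next I'll work out where these are in world coordinates.

```bash
python3 - <<'E'
from h import *
import pickle
D=pickle.load(open("d0.pkl","rb"));c=D["top"];s=D["side"]
P=lambda u,v,z:plane(c,u*.7,v*.7,z)
h=P(217,337,261);k=P(304,356,294);l=P(345,363,257)
for n,p in(("hinge",h),("knob",k),("lens",l)):print(n,p.round(1),"side px800",(np.array(proj(s,p))/.7).round())
print(np.linalg.norm((k-h)[:2]),np.linalg.norm((l-h)[:2]))
for u,v in((312,333),(397,330),(400,377),(315,384)):print("blk",P(u,v,25).round(1))
for u,v in((541,352),(419,270)):print("byst",P(u,v,30).round(1))
im=c["image"][190:300,130:300];cv2.imwrite("pics/topc.png",cv2.resize(im,None,fx=4.5,fy=4.5,interpolation=cv2.INTER_CUBIC))
E
```

```text
hinge [497.2 308.2 261. ] side px800 [331. 185.]
knob [459.2 146.5 294. ] side px800 [329. 215.]
lens [444.7  78.1 257. ] side px800 [332. 252.]
166.10370105733298 235.96985268852052
blk [509.5 171.5  25. ]
blk [511.9 -19.1  25. ]
blk [407.  -23.5  25. ]
blk [396.2 165.6  25. ]
byst [ 455.5 -340.    30. ]
byst [646.4 -71.9  30. ]
```

View pics/topc.png

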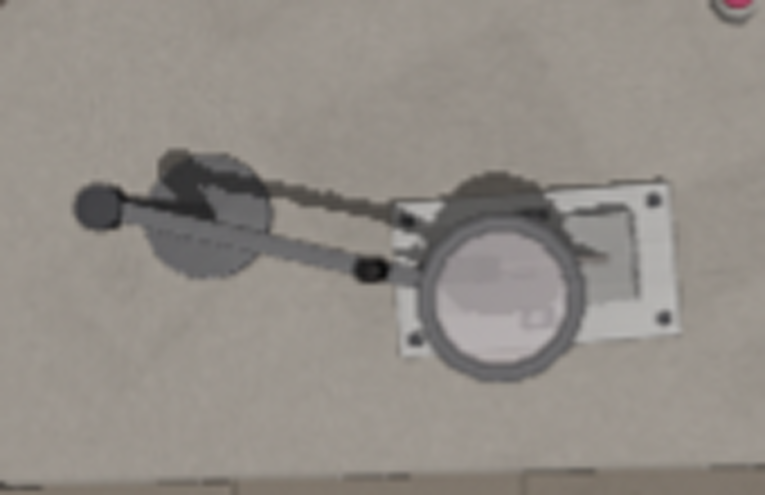

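```bash
python3 -c "
from h import *
print(shift([344,335,340]).round(3))"
```

```text
[-0.514  0.71  -0.437]
```

```bash
python3 -m pendant '[[-0.1,0.14,-0.437,0,0,0.08,1],[-0.2,0.28,-0.437,0,0,0.16,1],[-0.514,0.71,-0.437,0,0,0.44,1],[-0.514,0.71,-0.437,0,0,0.44,1],[-0.514,0.71,-0.437,0,0,0.44,1],[-0.514,0.71,-0.437,0,0,0.44,1],[-0.514,0.71,-0.437,0,0,0.44,1],[-0.514,0.71,-0.437,0,0,0.44,1]]' 30; python3 -c "
from h import *
print(shift([459,148,340]).round(3),monitor.get_obs()['ee_rot'])"
```

```text
time_s: 0.77
position: [345.5, 333.0, 340.8]
ee_rot: [179.9, -0.0, 26.1]
wrist_force: [-0.0, 0.4, 0.8]
width: 0.999
[0.082 0.864 0.004] [ 1.79935238e+02 -2.82995233e-05  2.60952467e+01]
```

```bash
python3 -m pendant '[[0.082,0.864,0,0,0,0.43,1],[0.082,0.864,0,0,0,0.43,1],[0.082,0.864,0,0,0,0.43,1],[0.082,0.864,0,0,0,0.43,1],[0.082,0.864,0,0,0,0.43,1],[0.082,0.864,0,0,0,0.43,1],[0.082,0.864,0,0,0,0.43,1],[0.082,0.864,0,0,0,0.43,1]]'; python3 - <<'E'
from h import *
c=cam("wrist");cv2.imwrite("pics/w1.png",c["image"]);print(np.array(c["cam_to_world"]).round(2).tolist());print(proj(c,[459,148,294]),proj(c,[444.7,78,257]))
E
```

```text
time_s: 1.43
position: [458.9, 148.3, 340.2]
ee_rot: [180.0, 0.1, -12.6]
wrist_force: [-0.5, 0.5, -0.6]
width: 1.0
[[0.98, -0.21, -0.07, 477.17], [-0.22, -0.93, -0.31, 226.15], [-0.0, 0.31, -0.95, 481.55], [0.0, 0.0, 0.0, 1.0]]
(np.float64(277.192206815292), np.float64(244.38660737069074)) (np.float64(279.15981827609335), np.float64(314.2471145856184))
```

View pics/w1.png

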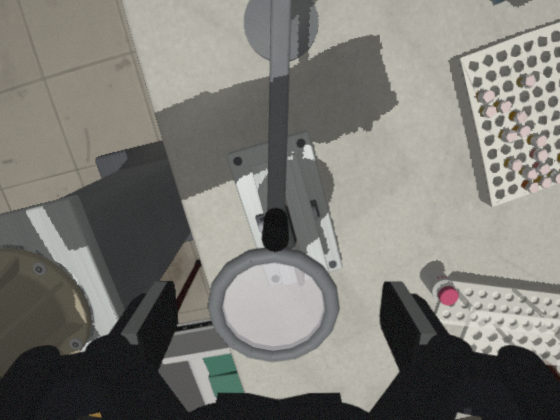

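The wrist view shows the knob top at about (275,240) px. I predicted (277,244), so I'm well centred and can descend and grip.

```bash
python3 -m pendant '[[0,0,0.1,0,0,0,1],[0,0,0.2,0,0,0,1],[0,0,0.29,0,0,0,0.6],[0,0,0.29,0,0,0,-0.9],[0,0,0.29,0,0,0,-0.9],[0,0,0.29,0,0,0,-0.9],[0,0,0.29,0,0,0,-0.9],[0,0,0.29,0,0,0,-0.9]]' 25; python3 - <<'E'
from h import *
o=monitor.get_obs();M=rot(o);p=o['position'];H=np.array([497.2,308.2]);a0=np.arctan2(*(p[:2]-H)[::-1]);r=np.linalg.norm(p[:2]-H)
print(r,np.degrees(a0),o['wrist_force'],o['width'])
for d in range(6,66,6):
    a=a0+np.radians(d);q=np.r_[H+r*np.array([np.cos(a),np.sin(a)]),p[2]];print(d,(M.T@(q-p)/250).round(3).tolist(), round(-d/90,3))
E
```

```text
time_s: 2.15
position: [459.1, 149.5, 269.7]
ee_rot: [-180.0, -0.1, -12.4]
wrist_force: [-0.1, 1.3, 2.4]
width: 0.173
163.23463471596543 -103.49853285063625 [-0.10254902  1.34792502  2.40867363] 0.17311680626288165
6 [0.068, -0.002, 0.0] -0.067
12 [0.136, -0.012, 0.0] -0.133
18 [0.202, -0.028, 0.0] -0.2
24 [0.267, -0.051, 0.0] -0.267
30 [0.328, -0.081, 0.001] -0.333
36 [0.386, -0.117, 0.001] -0.4
42 [0.44, -0.159, 0.001] -0.467
48 [0.489, -0.207, 0.001] -0.533
54 [0.533, -0.259, 0.001] -0.6
60 [0.571, -0.316, 0.001] -0.667
```

```bash
python3 -m pendant '[[0.068,-0.002,0,0,0,-0.067,-0.9],[0.136,-0.012,0,0,0,-0.133,-0.9],[0.202,-0.028,0,0,0,-0.2,-0.9],[0.267,-0.051,0,0,0,-0.267,-0.9],[0.328,-0.081,0,0,0,-0.333,-0.9],[0.386,-0.117,0,0,0,-0.4,-0.9],[0.44,-0.159,0,0,0,-0.467,-0.9],[0.489,-0.207,0,0,0,-0.533,-0.9]]'; python3 - <<'E'
from h import *
o=monitor.get_obs();M=rot(o);p=o['position'];H=np.array([497.2,308.2]);a0=np.arctan2(*(p[:2]-H)[::-1]);r=np.linalg.norm(p[:2]-H)
print(r,np.degrees(a0),o['wrist_force'],o['width'])
for A in (-52,-47,-44,-42):
    a=np.radians(A);q=np.r_[H+r*np.array([np.cos(a),np.sin(a)]),p[2]];print(A,(M.T@(q-p)/250).round(3).tolist(),(a0-a)/np.pi*2)
E
```

```text
time_s: 2.82
position: [590.3, 173.3, 269.8]
ee_rot: [179.9, -0.0, 35.8]
wrist_force: [-0.6, -0.5, -1.3]
width: 0.172
163.86067731675797 -55.38362883481705 [-0.62789426 -0.50907341 -1.26434836] 0.17207050992492068
-52 [0.039, -0.0, 0.0] -0.03759587594241168
-47 [0.096, -0.005, 0.0] -0.09315143149796724
-44 [0.13, -0.01, 0.0] -0.1264847648313006
-42 [0.152, -0.015, 0.0] -0.1487069870535228
```

```bash
python3 -m pendant '[[0.06,-0.001,0,0,0,-0.06,-0.9],[0.11,-0.006,0,0,0,-0.1,-0.9],[0.13,-0.01,0,0,0,-0.126,-0.9],[0.13,-0.01,0,0,0,-0.126,-0.9],[0.13,-0.01,0,0,0,-0.126,-0.9],[0.13,-0.01,0,0,0,-0.126,0.2],[0.13,-0.01,0,0,0,-0.126,0.8],[0.13,-0.01,-0.1,0,0,-0.126,1]]'; python3 -m pendant '[[0,0,-0.15,0,0,0,1],[0,0,-0.3,0,0,0,1],[0,0,-0.45,0,0,0,1],[0,0,-0.45,0,0,0,1]]'
python3 - <<'E'
from h import *
import pickle
D={}
for n in("side","top"): D[n]=cam(n)
pickle.dump(D,open("d1.pkl","wb"))
c=D["top"]["image"][190:300,130:330];s=D["side"]["image"][140:280,190:310]
b=np.zeros((600,800,3),np.uint8)
A=cv2.resize(c,(540,297),interpolation=cv2.INTER_CUBIC);b[:297,:540]=A
S=cv2.resize(s,(350,408),interpolation=cv2.INTER_CUBIC)
b[192:600,450:800]=S
cv2.imwrite("pics/m1.png",b);print(shift([330,74,300]).round(3),monitor.get_obs()['ee_rot'])
E
```

```text
time_s: 3.48
position: [612.6, 193.6, 290.3]
ee_rot: [-179.7, 0.4, 47.1]
wrist_force: [-0.5, 0.3, -0.3]
width: 0.593
time_s: 3.82
position: [614.5, 193.6, 413.3]
ee_rot: [179.7, -0.3, 47.0]
wrist_force: [-0.3, 0.7, 0.7]
width: 1.0
[-1.125 -0.505  0.426] [-1.79974250e+02  1.17276275e-01  4.70212894e+01]
```

View pics/m1.png

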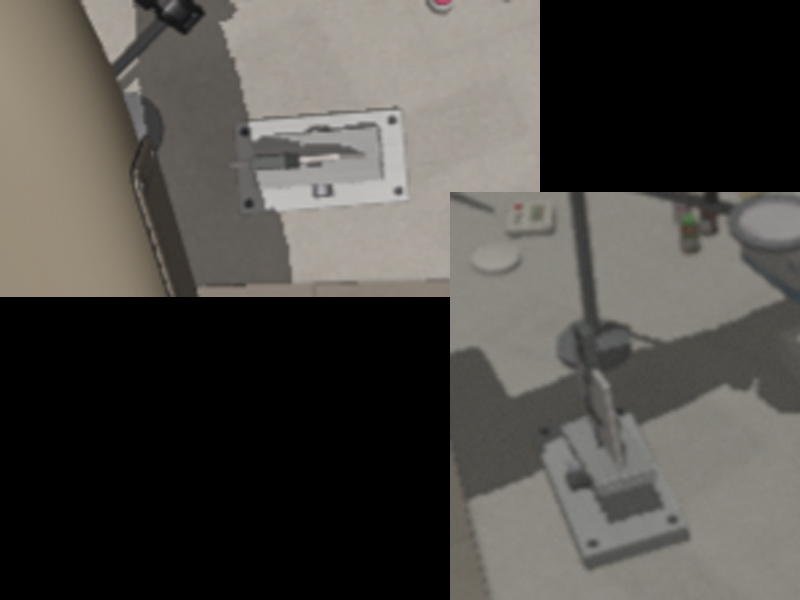

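The arm is swung well back (its bar is at about 45° in the image), and the gauge is uncovered. In the crop the block corners are at (237,124), (401,108), (409,199) and (243,213), and the stud ends at (318,128) and (323,190). Next I'll view the dial from the robot side.

```bash
python3 - <<'E'
from h import *
import pickle
c=pickle.load(open("d1.pkl","rb"))["top"]
P=lambda u,v,z:plane(c,130+u/2.7,190+v/2.7,z)
for u,v in((237,124),(401,108),(409,199),(243,213)):print("blk",P(u,v,25).round(1))
print("stud",P(318,130,52).round(1),P(323,190,52).round(1))
o=monitor.get_obs();p=o['position'];M=rot(o)
T=R.from_euler('xyz',[180,0,90],degrees=True)*R.from_rotvec([np.radians(25),0,0])
print(T.as_matrix()[:,2])
for q in ([490,130,400],):print(shift(q).round(3))
E
```

```text
blk [500.5 173.6  25. ]
blk [515.  -21.2  25. ]
blk [407.5 -28.3  25. ]
blk [396.  167.1  25. ]
stud [490.5  75.9  52. ] [421.3  71.1  52. ]
[-4.22618262e-01  8.32667268e-17 -9.06307787e-01]
[-0.525 -0.19   0.025]
```

```bash
python3 -m pendant '[[-0.525,-0.19,0.025,0,0,-0.478,1],[-0.525,-0.19,0.025,0,0,-0.478,1],[-0.525,-0.19,0.025,0,0,-0.478,1],[-0.525,-0.19,0.025,0,0,-0.478,1],[-0.525,-0.19,0.025,0,0,-0.478,1],[-0.525,-0.19,0.025,0,0,-0.478,1],[-0.525,-0.19,0.025,0,0,-0.478,1]]'; python3 -c "
from h import *
print(shift([370,90,290]).round(3))"
```

```text
time_s: 4.5
position: [488.4, 129.5, 398.8]
ee_rot: [-179.8, 0.1, 90.2]
wrist_force: [0.9, -0.2, -0.3]
width: 0.999
[-0.156 -0.472  0.437]
```

```bash
python3 -m pendant '[[-0.156,-0.472,0.1,-0.333,0,0,1],[-0.156,-0.472,0.2,-0.333,0,0,1],[-0.156,-0.472,0.437,-0.333,0,0,1],[-0.156,-0.472,0.437,-0.333,0,0,1],[-0.156,-0.472,0.437,-0.333,0,0,1],[-0.156,-0.472,0.437,-0.333,0,0,1],[-0.156,-0.472,0.437,-0.333,0,0,1],[-0.156,-0.472,0.437,-0.333,0,0,1]]'; python3 - <<'E'
from h import *
import pickle
c=cam("wrist");pickle.dump(c,open("w2.pkl","wb"));cv2.imwrite("pics/w2.png",c["image"]);print(np.array(c["cam_to_world"]).round(2).tolist(),c["intrinsics"])
S=np.array([455.5,73.2,48])
a=np.radians(3.7);X=np.array([np.cos(a),np.sin(a),0]);Y=np.array([-np.sin(a),np.cos(a),0]);t=.31
z=np.array([0,0,1])*np.cos(t)+Y*np.sin(t)
print("handle",S+132*z,proj(c,S+132*z),"pivot",proj(c,S+94*z-8*X),"stud",proj(c,S-38*X))
E
```

```text
time_s: 5.17
position: [367.7, 89.9, 287.6]
ee_rot: [150.4, 0.0, 90.0]
wrist_force: [0.9, 1.1, 1.1]
width: 1.006
[[-0.0, 0.67, 0.74, 227.96], [1.0, 0.0, 0.0, 89.12], [-0.0, 0.74, -0.67, 370.66], [0.0, 0.0, 0.0, 1.0]] [[358.28903462   0.         278.31261203]
 [  0.         358.28903462 214.10482983]
 [  0.           0.           1.        ]]
handle [452.90142979 113.38380667 173.70803122] (np.float64(307.28618606892843), np.float64(219.79907625492066)) pivot (np.float64(291.9861450945085), np.float64(183.73459559558862)) stud (np.float64(260.07884878141294), np.float64(102.3708607868106))
```

View pics/w2.png

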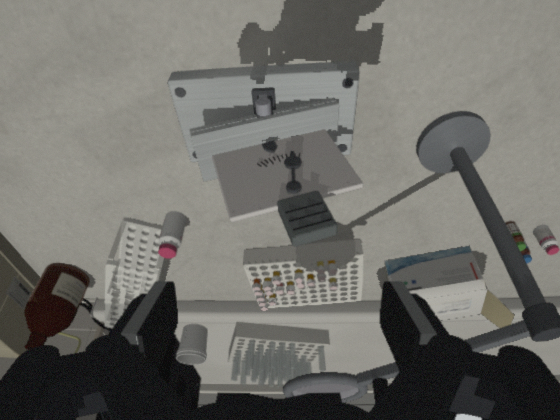

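The wrist view shows the pivot at about (293,186), where I predicted (292,184). The pointer bob is at (293,160) and the dark marker near (270,147). I'll enlarge that area.

```bash
python3 - <<'E'
import pickle,cv2
c=pickle.load(open("w2.pkl","rb"))
cv2.imwrite("pics/w2c.png",cv2.resize(c["image"][130:200,240:340],None,fx=8,fy=8,interpolation=cv2.INTER_CUBIC))
E
```

```text
(no output)
```

View pics/w2c.png

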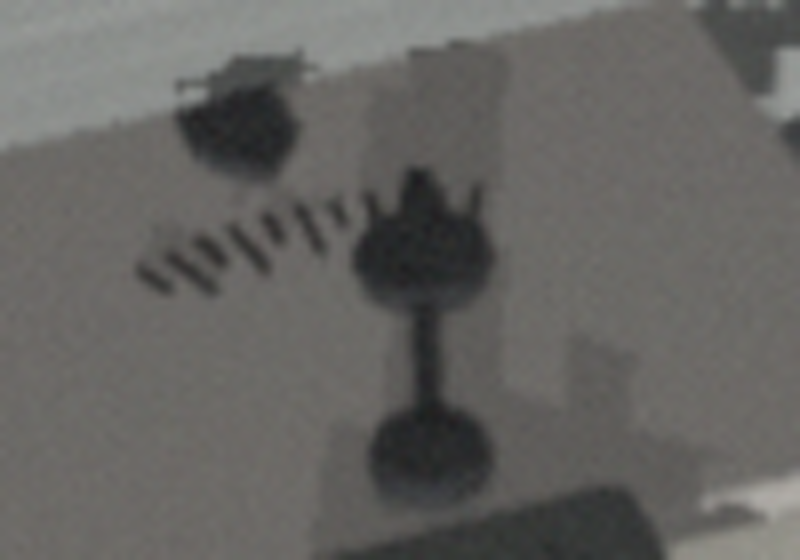

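Pivot at crop (432,452), needle tip at (421,168), and the marker's upper point at (258,180). I'll cast these onto the dial plane.

```bash
python3 - <<'E'
from h import *
import pickle
c=pickle.load(open("w2.pkl","rb"))
S=np.array([455.5,73.2,48]);a=np.radians(3.7);X=np.array([np.cos(a),np.sin(a),0]);Y=np.array([-np.sin(a),np.cos(a),0])
def on(u,v,off):
    o,d=ray(c,240+u/8,130+v/8);n=X;q=o+d*((S+off*X-o)@n)/(d@n);return np.array([(q-S)@Y,q[2]-48])
for off in(-4,-8,-12):
    P=on(432,452,off-2);T=on(421,168,off);m=on(258,180,off)
    print(off,P,"lean from pivot",np.arctan2(*P),np.hypot(*P))
    for n,q in(("tip",T),("mk",m),("mk2",on(256,186,off)),("mk3",on(262,172,off))):
        d=q-P;print(n,np.hypot(*d),"ang from plumb (+y)",np.arctan2(d[0],-d[1]))
E
```

```text
-4 [30.3552646  91.08502491] lean from pivot 0.3216872129990924 96.01001954374031
tip 53.334408422040404 ang from plumb (+y) 0.0023845552707062773
mk 56.30233134639273 ang from plumb (+y) -0.3666632805954332
mk2 55.29201360084208 ang from plumb (+y) -0.37824765562175683
mk3 57.59785880084744 ang from plumb (+y) -0.3491336826321721
-8 [30.35917643 95.29476197] lean from pivot 0.3084159460223117 100.0138553061599
tip 52.41149659447355 ang from plumb (+y) 0.002382157750905783
mk 55.32344564074623 ang from plumb (+y) -0.36641815114436993
mk2 54.33116965678498 ang from plumb (+y) -0.37799051575616466
mk3 56.59586596792411 ang from plumb (+y) -0.34890506875316585
-12 [30.36308826 99.50449903] lean from pivot 0.29616831847540837 104.03394857661083
tip 51.48858476721887 ang from plumb (+y) 0.002379674281980931
mk 54.34456337915807 ang from plumb (+y) -0.3661641908817697
mk2 53.37032943450551 ang from plumb (+y) -0.37772411715777127
mk3 55.593876199568975 ang from plumb (+y) -0.3486682140700342
```

```bash
cat >> h.py <<'E'
S=np.array([456.5,73.2,48.]);a=np.radians(3.7);X=np.array([np.cos(a),np.sin(a),0]);Y=np.array([-np.sin(a),np.cos(a),0]);Z=np.array([0,0,1.])
def G(t): return Y*np.sin(t)+Z*np.cos(t)
def pose(t,d,dx=0,dz=0):
    g=G(t);return S+dx*X+dz*Z+d*g, np.c_[-X,np.cross(-g,-X),-g]
def row(p,M):
    o=monitor.get_obs();A=rot(o)
    return np.r_[A.T@(p-o['position'])/250, R.from_matrix(A.T@M).as_rotvec()/(np.pi/2)].round(3).tolist()
E
python3 - <<'E'
from h import *
import pickle
p,M=pose(.31,215);print(p,M.round(2));print(row(p,M), row(p+[-40,-20,60],M))
c=pickle.load(open("w2.pkl","rb"))
def on(u,v,off):
    o,d=ray(c,u,v);q=o+d*((S+off*X-o)@X)/(d@X);return np.array([(q-S)@Y,q[2]-48])
im=c["image"][138:153,260:280].max(2);ys,xs=np.nonzero(im<60);print(len(xs),xs.mean()+260,ys.mean()+138)
P=on(294,186.5,-7);d=on(xs.mean()+260,ys.mean()+138,-5)-P;print(np.hypot(*d),np.arctan2(d[0],-d[1]))
E
```

```text
[452.26748034 138.65089723 252.75171753] [[-1.   -0.06  0.02]
 [-0.06  0.95 -0.3 ]
 [-0.   -0.31 -0.95]]
[0.194, 0.208, 0.295, 0.403, 0.112, -1.059] [0.114, 0.189, 0.007, 0.403, 0.112, -1.059]
101 269.84158415841586 145.5742574257426
68.01724668260799 -0.34163166532787204
```

```bash
python3 -c "
from h import *
print(shift([430,85,240]).round(3))"
```

```text
[-0.02   0.105  0.295]
```

```bash
python3 -m pendant '[[-0.02,0.05,0.15,0,0,0,1],[-0.02,0.105,0.295,0,0,0,1],[-0.02,0.105,0.295,0,0,0,1],[-0.02,0.105,0.295,0,0,0,1],[-0.02,0.105,0.295,0,0,0,1]]'; python3 - <<'E'
from h import *
import pickle
c=cam("wrist");pickle.dump(c,open("w3.pkl","wb"))
u,v=proj(c,S+70*G(.31));u=int(u);v=int(v);x0=max(0,u-60);y0=max(0,v-55);print(x0,y0)
cv2.imwrite("pics/w3c.png",cv2.resize(c["image"][y0:y0+85,x0:x0+110],None,fx=7,fy=7,interpolation=cv2.INTER_CUBIC))
E
```

```text
time_s: 5.63
position: [431.9, 85.1, 241.4]
ee_rot: [150.1, -0.0, 90.0]
wrist_force: [0.3, 0.0, 0.5]
width: 1.0
232 95
```

View pics/w3c.png

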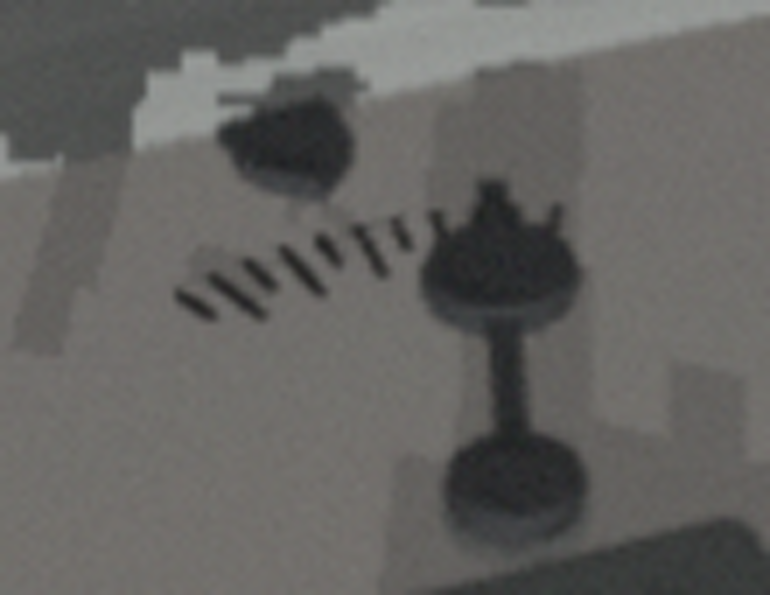

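```bash
python3 - <<'E'
from h import *
import pickle
c=pickle.load(open("w3.pkl","rb"))
def on(u,v,off):
    o,d=ray(c,232+u/7,95+v/7);q=o+d*((S+off*X-o)@X)/(d@X);return np.array([(q-S)@Y,q[2]-48])
P=on(515,478,-9);print(P,np.arctan2(*P),np.hypot(*P))
for n,u,v,o in(("tip",492,180,-7),("front apex",308,183,-7),("back apex",316,198,-3),("tab mid",290,145,-7)):
    d=on(u,v,o)-P;print(n,np.hypot(*d),np.arctan2(d[0],-d[1]))
p,M=pose(.31,215);print(row(p,M)); p,M=pose(.31,215);print(row(p+[-15,-10,60],M))
E
```

```text
[29.84562631 92.90662663] 0.3108303002388956 97.58279910522481
tip 52.84991445064514 0.003980523678980415
front apex 57.74297960792454 -0.35393372347691865
back apex 60.35283228805101 -0.3272883421821563
tab mid 65.75908322434954 -0.34244374214819484
[0.214, 0.094, 0.003, 0.404, 0.113, -1.059]
[0.174, 0.162, -0.235, 0.404, 0.113, -1.059]
```

```bash
python3 -m pendant '[[0,0.08,-0.14,0,0,0,1],[0.17,0.16,-0.235,0.2,0.056,-0.53,1],[0.17,0.16,-0.235,0.2,0.056,-0.53,1],[0.17,0.16,-0.235,0.2,0.056,-0.53,1],[0.17,0.16,-0.235,0.2,0.056,-0.53,1],[0.17,0.16,-0.235,0.2,0.056,-0.53,1],[0.17,0.16,-0.235,0.2,0.056,-0.53,1],[0.17,0.16,-0.235,0.2,0.056,-0.53,1]]'; python3 -c "
from h import *
print(monitor.get_obs()['joint_positions'].round());print(row(*pose(.31,215)))"
```

```text
time_s: 6.35
position: [437.7, 127.8, 315.3]
ee_rot: [173.1, 10.7, 136.1]
wrist_force: [0.3, 0.5, -0.2]
width: 0.997
[  9.  -6. -14.  70.  -4. -38.]
[0.035, 0.041, 0.255, 0.208, 0.062, -0.538]
```

```bash
python3 -m pendant '[[0.035,0.041,0.02,0.208,0.062,-0.538,1],[0.035,0.041,0.05,0.208,0.062,-0.538,1],[0.035,0.041,0.1,0.208,0.062,-0.538,1],[0.035,0.041,0.15,0.208,0.062,-0.538,1],[0.035,0.041,0.2,0.208,0.062,-0.538,1],[0.035,0.041,0.255,0.208,0.062,-0.538,1],[0.035,0.041,0.255,0.208,0.062,-0.538,1],[0.035,0.041,0.255,0.208,0.062,-0.538,1]]'; python3 - <<'E'
from h import *
import pickle
print(monitor.get_obs()['joint_positions'].round());print(row(*pose(.31,215)))
c=cam("wrist");pickle.dump(c,open("w4.pkl","wb"));cv2.imwrite("pics/w4.png",c["image"])
for dx in(-7,7):
  for y in (-20,20): print(proj(c,S+150*G(.31)+dx*X+y*(Y*np.cos(.31)-Z*np.sin(.31))))
E
```

```text
time_s: 7.02
position: [452.9, 139.5, 253.1]
ee_rot: [-162.1, -0.1, -176.0]
wrist_force: [-0.0, -0.4, 0.4]
width: 1.003
[ 18.  11.  -5.  78. -17. -75.]
[0.003, -0.003, 0.002, -0.001, -0.0, 0.004]
(np.float64(292.31689996516263), np.float64(201.83212498799426))
(np.float64(291.14972546816057), np.float64(262.21362265851906))
(np.float64(269.03615330643663), np.float64(201.69448529803753))
(np.float64(269.16735245448), np.float64(262.09471613920607))
```

View pics/w4.png

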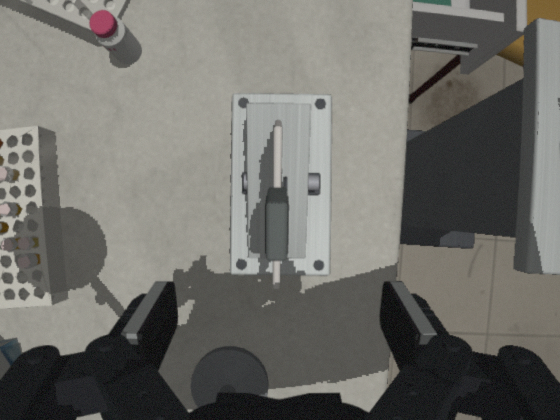

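The tab is centred at x≈277 px against a predicted 280.5, so the offset is about 2 mm in +x. Its alignment is good and the jaw path is clear, so I'll descend.

```bash
python3 -c "
from h import *
print(row(*pose(.31,115,2)))"
```

```text
[-0.005, -0.003, 0.404, -0.001, 0.0, 0.003]
```

```bash
python3 -m pendant '[[-0.005,-0.003,0.12,0,0,0.003,1],[-0.005,-0.003,0.24,0,0,0.003,1],[-0.005,-0.003,0.34,0,0,0.003,1],[-0.005,-0.003,0.4,0,0,0.003,1],[-0.005,-0.003,0.402,0,0,0.003,1],[-0.005,-0.003,0.402,0,0,0.003,1]]' && python3 -m pendant '[[0,0,0,0,0,0,0],[0,0,0,0,0,0,-0.9],[0,0,0,0,0,0,-0.9],[0,0,0,0,0,0,-0.9],[0,0,0,0,0,0,-0.9],[0,0,0,0,0,0,-0.9],[0,0,0,0,0,0,-0.9],[0,0,0,0,0,0,-0.9]]' 40; python3 - <<'E'
from h import *
o=monitor.get_obs();print(row(*pose(.31,115,2)),o['moment'],o['wrist_force'])
# rotate rigidly about axis through S along X from current pose
A=rot(o);p=o['position']
for k in range(1,9):
    t=-0.355*k/8; Q=R.from_rotvec(-X*t).as_matrix()
    q=S+Q@(p-S)-np.array([0,0,2.5])*k/8
    print((np.r_[A.T@(q-p)/250,R.from_matrix(A.T@Q@A).as_rotvec()*2/np.pi]).round(3).tolist())
E
```

```text
time_s: 7.57
position: [456.6, 108.4, 159.0]
ee_rot: [-162.2, 0.1, -176.4]
wrist_force: [1.0, -0.4, 0.5]
width: 0.995
time_s: 8.23
position: [456.7, 108.5, 159.3]
ee_rot: [-162.2, 0.1, -176.4]
wrist_force: [-0.6, -0.9, 3.2]
width: 0.155
[0.002, 0.002, 0.007, -0.0, 0.001, -0.001] [0.30134156 0.24033426 0.02339692] [-0.61687487 -0.92661331  3.20206302]
[-0.0, -0.02, 0.002, -0.028, 0.0, 0.0]
[-0.0, -0.041, 0.004, -0.056, 0.0, 0.0]
[-0.0, -0.061, 0.008, -0.085, 0.0, 0.0]
[-0.0, -0.081, 0.012, -0.113, 0.0, 0.0]
[-0.0, -0.101, 0.018, -0.141, 0.0, 0.0]
[-0.0, -0.12, 0.024, -0.169, 0.0, 0.0]
[-0.0, -0.14, 0.031, -0.198, 0.0, 0.0]
[-0.0, -0.159, 0.039, -0.226, 0.0, 0.0]
```

```bash
python3 -m pendant '[[0,-0.01,0.001,-0.014,0,0,-0.9],[0,-0.02,0.002,-0.028,0,0,-0.9],[0,-0.03,0.003,-0.042,0,0,-0.9],[0,-0.041,0.004,-0.056,0,0,-0.9],[0,-0.051,0.006,-0.07,0,0,-0.9],[0,-0.061,0.008,-0.085,0,0,-0.9],[0,-0.071,0.01,-0.099,0,0,-0.9],[0,-0.081,0.012,-0.113,0,0,-0.9]]'; python3 - <<'E'
from h import *
o=monitor.get_obs();p=o['position'];d=p-S;print(np.arctan2(d@Y,d[2]),np.hypot(d@Y,d[2]),o['moment'].round(2))
z=-rot(o)[:,2];print("tool lean",np.arctan2(z@Y,z[2]))
E
```

```text
time_s: 8.9
position: [457.9, 88.2, 162.7]
ee_rot: [-172.5, 0.1, -176.4]
wrist_force: [-0.0, 2.8, -0.1]
width: 0.154
0.1286784088634306 115.65035763425331 [ 1.05  0.19 -0.01]
tool lean 0.13042008740967254
```

```bash
python3 - <<'E'
from h import *
o=monitor.get_obs();A=rot(o);p=o['position'];z=-A[:,2];l=np.arctan2(z@Y,z[2])
for k in range(1,9):
    t=(-0.044-l)*k/8; Q=R.from_rotvec(-X*t).as_matrix();q=S+Q@(p-S)-np.array([0,0,2.0])*k/8
    print((np.r_[A.T@(q-p)/250,R.from_matrix(A.T@Q@A).as_rotvec()*2/np.pi]).round(3).tolist())
E
```

```text
[-0.0, -0.01, 0.001, -0.014, 0.0, 0.0]
[-0.0, -0.02, 0.002, -0.028, 0.0, 0.0]
[-0.0, -0.03, 0.004, -0.042, 0.0, 0.0]
[-0.0, -0.04, 0.006, -0.056, 0.0, 0.0]
[-0.0, -0.05, 0.008, -0.069, 0.0, 0.0]
[-0.0, -0.06, 0.01, -0.083, 0.0, 0.0]
[-0.0, -0.069, 0.012, -0.097, 0.0, 0.0]
[-0.0, -0.079, 0.015, -0.111, 0.0, 0.0]
```

```bash
python3 -m pendant '[[0,-0.01,0.001,-0.014,0,0,-0.9],[0,-0.02,0.002,-0.028,0,0,-0.9],[0,-0.03,0.004,-0.042,0,0,-0.9],[0,-0.04,0.006,-0.056,0,0,-0.9],[0,-0.05,0.008,-0.069,0,0,-0.9],[0,-0.06,0.01,-0.083,0,0,-0.9],[0,-0.069,0.012,-0.097,0,0,-0.9],[0,-0.079,0.015,-0.111,0,0,-0.9]]';  python3 -m pendant '[[0,0,0,0,0,0,-0.9],[0,0,0,0,0,0,-0.9],[0,0,0,0,0,0,-0.9],[0,0,0,0,0,0,-0.9]]'; python3 - <<'E'
from h import *
import pickle
o=monitor.get_obs();p=o['position'];d=p-S;print(np.arctan2(d@Y,d[2]),np.hypot(d@Y,d[2]),o['moment'].round(2))
z=-rot(o)[:,2];print("tool lean",np.arctan2(z@Y,z[2]))
D={n:cam(n) for n in("side","top","wrist")};pickle.dump(D,open("d5.pkl","wb"))
cw=D["wrist"]["image"]; s=D["side"]["image"];b=np.zeros((600,800,3),np.uint8)
u,v=map(int,proj(D["side"],S+60*Z));print(u,v)
b[:420,:400]=cw[:,80:480]; x=cv2.resize(s[v-55:v+65,u-45:u+55],None,fx=4,fy=4,interpolation=cv2.INTER_CUBIC);b[:480,400:800]=x
cv2.imwrite("pics/m5.png",b)
E
```

```text
time_s: 9.57
position: [459.2, 67.8, 161.6]
ee_rot: [177.4, 0.1, -176.4]
wrist_force: [-0.6, 2.9, 1.3]
width: 0.154
time_s: 9.9
position: [459.3, 67.6, 161.6]
ee_rot: [177.4, 0.1, -176.4]
wrist_force: [-0.7, 0.7, 1.1]
width: 0.159
-0.05083095797491115 113.74687599037445 [0.15 0.08 0.02]
tool lean -0.04475276961067031
241 217
```

View pics/m5.png

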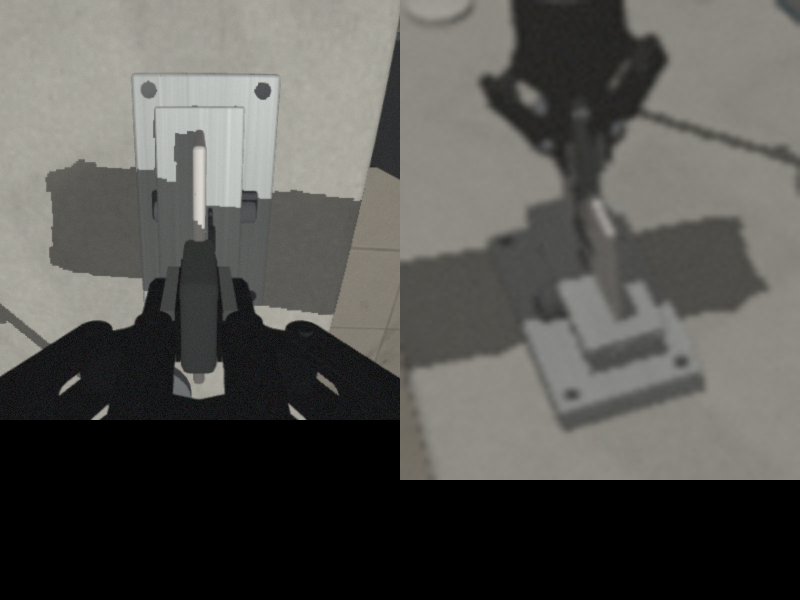

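The gauge is seated and nearly level, with the fingers well above the pointer. I'll check the actual lean from the plate's end and the foot's end edges.

```bash
python3 - <<'E'
from h import *
import pickle
D=pickle.load(open("d5.pkl","rb"))
def pt(t,x,y,z,dz): return S+(2+x)*X+dz*Z+y*(Y*np.cos(t)-Z*np.sin(t))+z*G(t)
F={"plate":("wrist",0,-63,109,(279.5,147)),"footW":("wrist",0,-78,16,(279,107)),"sideL":("side",-30,-78,16,(241.75,248.75)),"sideR":("side",30,-78,16,(261.75,241.5)),"sideTopPlate":("side",0,-63,109,((611-400)/4+196,236/4+162))}
for dz in(0,-2):
  for t in(-.10,-.07,-.045,-.02,.01):
    print(dz,t,{k:np.round(np.array(proj(D[n],pt(t,x,y,z,dz)))-uv,1).tolist() for k,(n,x,y,z,uv) in F.items()})
E
```

```text
0 -0.1 {'plate': [1.3, -17.2], 'footW': [1.2, -4.9], 'sideL': [0.6, 1.6], 'sideR': [0.4, 3.0], 'sideTopPlate': [0.5, 1.3]}
0 -0.07 {'plate': [1.3, -8.8], 'footW': [1.2, -4.3], 'sideL': [0.5, 1.0], 'sideR': [0.3, 2.4], 'sideTopPlate': [0.1, 0.0]}
0 -0.045 {'plate': [1.3, -1.7], 'footW': [1.2, -3.6], 'sideL': [0.4, 0.5], 'sideR': [0.2, 1.8], 'sideTopPlate': [-0.2, -1.0]}
0 -0.02 {'plate': [1.3, 5.7], 'footW': [1.2, -2.9], 'sideL': [0.3, -0.1], 'sideR': [0.1, 1.3], 'sideTopPlate': [-0.6, -2.1]}
0 0.01 {'plate': [1.3, 14.6], 'footW': [1.2, -1.9], 'sideL': [0.2, -0.8], 'sideR': [0.0, 0.6], 'sideTopPlate': [-1.0, -3.3]}
-2 -0.1 {'plate': [1.3, -17.9], 'footW': [1.2, -5.1], 'sideL': [0.7, 2.1], 'sideR': [0.4, 3.5], 'sideTopPlate': [0.6, 1.8]}
-2 -0.07 {'plate': [1.3, -9.6], 'footW': [1.2, -4.4], 'sideL': [0.6, 1.5], 'sideR': [0.3, 2.8], 'sideTopPlate': [0.2, 0.6]}
-2 -0.045 {'plate': [1.3, -2.5], 'footW': [1.2, -3.8], 'sideL': [0.5, 0.9], 'sideR': [0.3, 2.3], 'sideTopPlate': [-0.2, -0.5]}
-2 -0.02 {'plate': [1.3, 4.7], 'footW': [1.2, -3.1], 'sideL': [0.4, 0.4], 'sideR': [0.2, 1.7], 'sideTopPlate': [-0.5, -1.5]}
-2 0.01 {'plate': [1.3, 13.6], 'footW': [1.2, -2.1], 'sideL': [0.3, -0.3], 'sideR': [0.1, 1.1], 'sideTopPlate': [-0.9, -2.8]}
```

```bash
for i in 1 2; do python3 -m pendant '[[0,0,0.002,0,0,0,-0.9],[0,0,0.002,0,0,0,-0.9],[0,0,0.002,0,0,0,-0.9],[0,0,0.002,0,0,0,-0.9],[0,0,0.002,0,0,0,-0.9],[0,0,0.002,0,0,0,-0.9],[0,0,0.002,0,0,0,-0.9],[0,0,0.002,0,0,0,-0.9]]' 40; done; python3 - <<'E'
from h import *
o=monitor.get_obs();z=-rot(o)[:,2];print("tool lean",np.arctan2(z@Y,z[2]),o['position'],o['wrist_force'])
c=cam("wrist")["image"]; s=cam("side")["image"]
b=np.zeros((600,800,3),np.uint8);b[:560,:480]=cv2.resize(c[130:270,220:340],None,fx=4,fy=4,interpolation=cv2.INTER_CUBIC)
b[:300,480:800]=cv2.resize(s[80:230,200:360],None,fx=2,fy=2);cv2.imwrite("pics/m6.png",b)
E
```

```text
time_s: 10.72
position: [459.3, 67.7, 161.1]
ee_rot: [177.4, 0.1, -176.3]
wrist_force: [0.4, 0.7, 2.3]
width: 0.154
time_s: 11.38
position: [459.3, 67.7, 160.6]
ee_rot: [177.4, 0.1, -176.3]
wrist_force: [0.6, 0.9, 2.3]
width: 0.155
tool lean -0.044731791360464665 [459.29400866  67.73203483 160.61633089] [0.57910843 0.94303221 2.31685844]
```

View pics/m6.png

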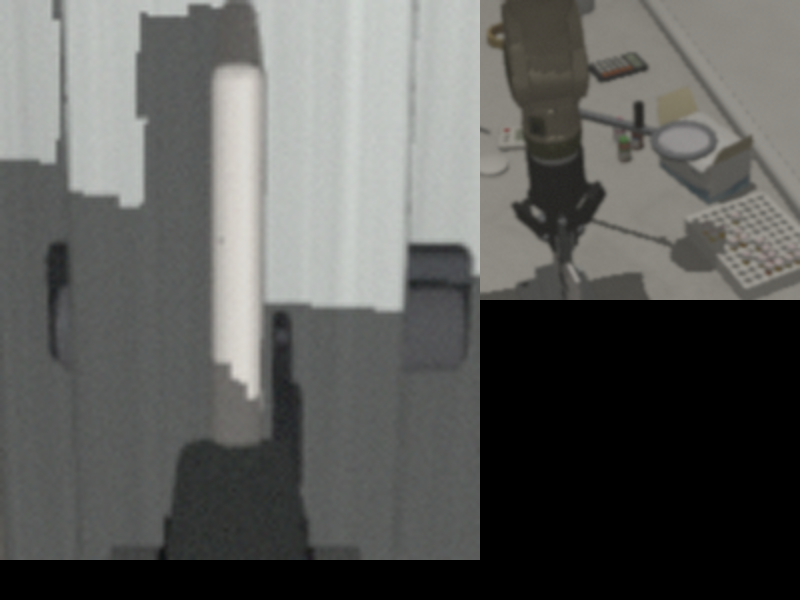

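The lens is well back, and the pointer and marker overlap as one dark strip beside the plate. I'll check the lens angle numerically before handing in.

```bash
python3 - <<'E'
from h import *
import pickle
c=pickle.load(open("d5.pkl","rb"))["side"]
l=plane(c,302,150,257);d=l[:2]-[497.2,308.2];b=np.arctan2(d[1],d[0]);print(l,np.hypot(*d),"swing",b+np.radians(103.5))
if b+np.radians(103.5)>0.92: print(ctrl.hand_in())
E
```

```text
[664.83755647 133.69355562 257.        ] 241.98109320272235 swing 1.0009442944799292
the job is handed in; nothing more can be done
None
```

The job is handed in at about 11.5 s of the 48 s, with the gauge still gripped and held on its stud; no verdict is given.

- **Magnifier:** I took the arm by the knob and swung it back. The last side-camera check put the swing at about 1.00 rad. The lens measured 242 mm from the hinge, against 238 mm given.
- **Gauge:** I gripped it by the handle at 40 N with the tool tilted to match its lean. I then rocked it 0.355 rad about the stud, from a lean of about +0.31 to about -0.045 rad, pressing it down lightly (about 2 N at the wrist).
- **Lean check:** The tool's angle was -0.045 rad. The wrist picture of the plate and foot ends gave about -0.05 rad.
- **Marker check:** The two readings from the close view disagreed slightly. The marker's tip called for a lean of about -0.045 rad and the middle of its tab about -0.03. The first, farther view put the tip nearer -0.06. All are within the 0.057 rad (3 mm) tolerance of the held lean.
- **Not confirmed:** The grip hides the dial face, so I could not see head-on that the pointer is on the marker. In the last wrist picture they overlapped as one dark strip. I moved nothing else on purpose, but did not re-measure the cup and small bottle at the end.

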